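# Close the hold-down strap over the carving slab

### The arm

A 6-joint arm with a two-finger parallel gripper is mounted at the origin on the work surface. World frame = base frame: x ahead of the robot, y to its left, z up, the work surface at z = 0. Lengths are in m, angles in rad, forces in N, time in s.
With the tool pointing down it reaches from about 0.425 to 0.95 m from the base axis. Payload 3.5 kg.
Tool frame: the origin (TCP) lies midway between the tips of the shut fingers; the grasp point (between the pads) lies 19 mm behind it; z points along the fingers, y is the line along which they close (so a half turn about z gives the same grasp; the last joint's range is limited). The gripper opens to 85 mm and grips with 20 to 120 N. Pads are 22 mm wide; open, the fingers measure 114 mm over their backs; the gripper's body (76 mm by 85 mm) begins 54 mm behind the grasp point. The pads swing forward as they close: fully open they stand 13 mm farther back than shut.
Start: joints at [-1.326, 0.286, 1.577, -0, 1.279, -0.15], TCP at [0.26, -0.623, 0.231] pointing down, gripper open.
Joint ranges: [-2.77, 2.77], [-0.9, 2.22], [0.21, 2.48], [-1.53, 4.67], [0.24, 2.81], [-2.84, 2.84]. Speed limits (rad/s): [2.79, 2.79, 3.14, 3.14, 3.14, 3.14].

### API

Orientations are given as a unit quaternion [x, y, z, w].
In Python, from plant import ctrl, cams, order gives the robot as it stands.
- The arm moves only by the tool move_arm, never from a script. Its argument "plan" is one flat list of numbers, 7 for each row, row after row: the shift along the world's x, y, z in mm, then the turn, a rotation vector about the world's x, y, z in degrees, then the finger opening in mm, from 0 to 85.4. A call has 1 to 12 rows; each row shifts and turns the commanded pose from where the row before left it; what a row does not reach is not made up. A row lasts 1/10 s, in which the tool goes at most 50 mm and 8.59 degrees, less where a joint would pass 70% of its speed; a pose out of reach is approached as far as the arm can. A call is refused whole if a number of a shift passes 50 or a number of a turn 8.59, either way. A call with a gripper value outside its range is refused whole. The fingers move at their own pace and stop on an object; "newtons" is the grip in N (left out, the last holds). Time passes only in rows, so rows that do not move let the fingers close. It gives the time, the measured TCP pose, the force, the opening and the grip force at its end, in the units of the state.
- ctrl.get_state(): the state, without advancing time (a new reading comes with each control period).
- cams.read_camera(name): name is "scene" or "top" or "wrist"; returns a dict with "color" (384x512x3 uint8, red, green, blue), "fov_y" (degrees; the focal length in pixels is half the picture's height over the tangent of half this angle, whatever the lens; pixels are square), "cx", "cy" (the principal point, pixels), "origin" and "orientation" of the camera in the world; the wrist camera has in their place "T_tool_cam" (4x4, takes a point from camera to tool coordinates, whose origin is the TCP and whose axes are the flange's). Camera axes: x right, y up, looking along -z (the intrinsics and any distortion apply to the point x, -y, -z); pixel columns grow to the right and rows downward; lengths in m; the calibration is good to about 2 mm. The wrist camera is an equidistant fisheye: a pixel r from the principal point sees the ray r / f radians off the axis. A picture is of the moment at which its call begins: read the wrist's pose just before it. There is no depth.
- order.sign_off(): hands the job in; it is judged then, once.
The state is a dict: "time": time; "qpos": joint angles; "dq": joint speeds; "joint_efforts": joint torques, N m; "eef_pos": TCP position; "tcp_rot": TCP orientation; "contact_force": force on the tool from outside, world axes, zero at the start; "wrist_torque": the same for the moment, N m; "opening": opening from 0.0 (shut) to 1.0 (fully open); "finger_force": force on a finger pad.
Only numpy, scipy, OpenCV 4.12 (cv2) and the standard library are available. Lean on these libraries where they do the work, as an engineer would, in place of code of your own. Each camera call takes 0.05 s, during which the arm holds its last target. There are 200 camera calls.

### The job

Close the steel hold-down strap over the stone slab: tip up its tabbed end, swing the strap about its loose pivot bolt and lower it so that its slot drops over the stud on the far packer, then let go with the strap lying flat, fully down on both packers. The stud stands a little off the packer's middle, to one side or the other, so feel for it rather than forcing the strap. Leave the other tools on the bench where they are.

Things in the scene. Friction and masses are not known exactly. Their poses are not given: they have to be found in the camera images.
- strap: the hold-down strap: a loose flat steel bar 200 x 56 x 8 mm, about 0.6 kg, with a round hole near one end, a slot near the other and an upturned tab at the slotted end. Origin: centre of the hole, on the underside. Its x runs from hole to tab, z up out of its top face
- tab (a point): centre of the strap's upturned tab, 174 mm from the hole's centre along strap x, 25 mm above the underside. The tab is 36 mm wide (along strap y; grip it across this), 8 mm thick (along strap x) and stands 34 mm above the top face
- hole (a point): centre of the strap's 15 mm round hole, on the underside, 22 mm from the plain end. The hole sits loosely on the 12 mm pivot bolt
- slot (a point): centre of the strap's slot, on the underside, 135 mm from the hole's centre along strap x; the slot goes through, is 35 mm long (along strap x), 15 mm wide and closed all round
- jig: carving jig, fixed; origin on the bench, z up. A plywood board 310 x 290 x 18 mm carries a stone slab with a wooden packer on either side; slab and packer tops are level, 48 mm above the bench; the strap lies flat on them. Jig -y runs from pivot bolt to far packer. At the start the strap is swung off that line by 0.55 to 0.95 rad towards jig +x
- pivot (a point): axis of the jig's 12 mm pivot bolt, at the level of the packer tops. It passes through the strap's hole; a fixed nut, 28 mm across, its underside 22 mm above the packer, keeps the strap on: the strap swings freely and can rise 14 mm there, so its free end must be tipped up to clear the stud
- packer (a point): middle of the far packer's top, 135 mm from the pivot bolt along jig -y. A headless steel stud, 12 mm thick, tip bevelled by 1 mm, stands 22 mm out of the packer near here. It is fixed, 6 to 14 mm to one side or the other of this point along jig x (up to 3 mm along jig y), an empty hole on the other side: exactly where must be seen or felt
- chisel: loose stone chisel with a wooden handle, about 230 mm long, lying to the left of the jig; leave it alone
- gouge: loose gouge with an orange handle, about 250 mm long, lying to the right of the jig; leave it alone
- wire_brush: loose small wire brush, 120 x 30 x 24 mm, lying along the robot's edge of the jig's board; leave it alone
- rasp: loose rasp, about 310 mm long, lying beyond the jig; leave it alone
- mallet: loose rubber mallet with a wooden handle, about 280 mm long, lying at the left; leave it alone
- offcut: loose stone offcut 70 x 50 x 35 mm, at the left; leave it alone
- tin: loose open metal tin, 76 mm across and 90 mm tall, at the right; leave it alone

How it is judged:
By the outcome, as a careful person would: the job done as asked, in the order asked, and still so for the second after the job is handed in, with the robot touching nothing.
It also fails if it takes over 42 s, if anything falls off the work surface, if the arm or the gripper's body presses on something with over 40 N, if the wrist force passes 120 N, or if a joint passes its speed limit or range.

## Working session

There is one attempt and no reset: what is moved stays moved. The work goes in short steps, Python scripts to look and compute and a tool call to move; the robot and the scene stay as the last step left them, time stands still between calls to the robot, and variables do not carry over. Pictures are saved under pics/ and viewed, at most 10 in all, crops included, and the job is handed in when it is done.

Besides the shell and the picture viewer there is one more tool, called after "Call:" as name(argument=value, ...), one argument or row to a line, values as JSON. move_arm: Moves the arm, as the interface text tells. Its arguments: {"type":"object","properties":{"plan":{"type":"array","items":{"type":"number"}},"newtons":{"type":"number"}},"required":["plan"]}

```bash
mkdir -p pics; ls; cat > h.py <<'E'
import numpy as np, cv2
from scipy.spatial.transform import Rotation as R
from plant import ctrl, cams, order
def snap(name, fn):
    s=ctrl.get_state(); c=cams.read_camera(name)
    cv2.imwrite('pics/'+fn, c['color'][:,:,::-1])
    if name=='wrist':
        T=np.eye(4);T[:3,:3]=R.from_quat(s['tcp_rot']).as_matrix();T[:3,3]=s['eef_pos']
        M=T@np.array(c['T_tool_cam']);o,Rm=M[:3,3],M[:3,:3]
    else: o,Rm=np.array(c['origin']),R.from_quat(c['orientation']).as_matrix()
    c=dict(c);c.update(o=o,Rm=Rm,name=name,f=192/np.tan(np.radians(c['fov_y'])/2)); return c
def ray(c,u,v):
    x,y=(u-c['cx'])/c['f'],(v-c['cy'])/c['f']
    if c['name']=='wrist':
        r=np.hypot(x,y); k=np.sin(r)/max(r,1e-9); d=np.array([x*k,-y*k,-np.cos(r)])
    else: d=np.array([x,-y,-1.])
    return c['Rm']@d
def onz(c,u,v,z):
    d=ray(c,u,v); return c['o']+d*(z-c['o'][2])/d[2]
def proj(c,p):
    q=c['Rm'].T@(np.array(p)-c['o'])
    x,y,z=q[0],-q[1],-q[2]
    if c['name']=='wrist':
        r=np.hypot(x,y);th=np.arctan2(r,z);k=th/max(r,1e-9);return c['cx']+c['f']*x*k,c['cy']+c['f']*y*k
    return c['cx']+c['f']*x/z,c['cy']+c['f']*y/z
E
python3 - <<'E'
from h import *
import pickle
a=snap('top','top0.png');b=snap('scene','scene0.png')
pickle.dump((a,b),open('v0.pkl','wb'))
for c in(a,b):print({k:v for k,v in c.items() if k!='color'})
t=cv2.imread('pics/top0.png')
cv2.imwrite('pics/both.png',np.vstack([np.hstack([t,cv2.imread('pics/scene0.png')])])[:, :] if 0 else cv2.resize(t,(768,576),interpolation=2))
print(ctrl.get_state())
E
```

```text
pics
{'fov_y': 54.02105669272591, 'cx': 259.1172838305506, 'cy': 184.12054858733737, 'origin': array([ 0.50426803, -0.00574252,  1.12754234]), 'orientation': array([-0.0310059 ,  0.0334266 ,  0.71037858, -0.70234149]), 'o': array([ 0.50426803, -0.00574252,  1.12754234]), 'Rm': array([[-0.01151014,  0.99578386, -0.09100563],
       [-0.99992955, -0.0111982 ,  0.00393762],
       [ 0.00290192,  0.09104454,  0.99584259]]), 'name': 'top', 'f': np.float64(376.65010183676804)}
{'fov_y': 45.813575502195405, 'cx': 257.75764275458374, 'cy': 196.45354917189002, 'origin': array([ 1.06747414, -0.73547192,  0.95940125]), 'orientation': array([0.35673935, 0.11114376, 0.2669505 , 0.88832513]), 'o': array([ 1.06747414, -0.73547192,  0.95940125]), 'Rm': array([[ 0.83276899, -0.39497897,  0.38792709],
       [ 0.55357638,  0.60294893, -0.57446129],
       [-0.00700009,  0.69314082,  0.7207682 ]]), 'name': 'scene', 'f': np.float64(454.37748019159886)}
{'time': 0.1, 'qpos': array([-1.32602373e+00,  2.87126583e-01,  1.57803956e+00, -1.08677904e-05,
        1.27859889e+00, -1.49971852e-01]), 'dq': array([ 1.10940235e-03, -8.36968425e-04, -3.19331945e-03, -2.64441140e-04,
       -4.24734329e-06, -4.14745618e-04]), 'joint_efforts': array([ 1.05020008e-03, -4.07292473e+01, -2.93699616e+01, -1.50714736e-04,
        3.41941726e-03,  4.43329666e-07]), 'eef_pos': array([ 0.2594823 , -0.62248509,  0.23004764]), 'tcp_rot': array([ 9.80584366e-01,  1.96094676e-01, -5.66624751e-05, -1.08472183e-03]), 'contact_force': array([0.4318322 , 0.7208561 , 0.23154678]), 'wrist_torque': array([ 0.04701447, -0.0002039 , -0.00585888]), 'finger_force': 0.0, 'opening': 0.9983290861482357}
```

View pics/both.png

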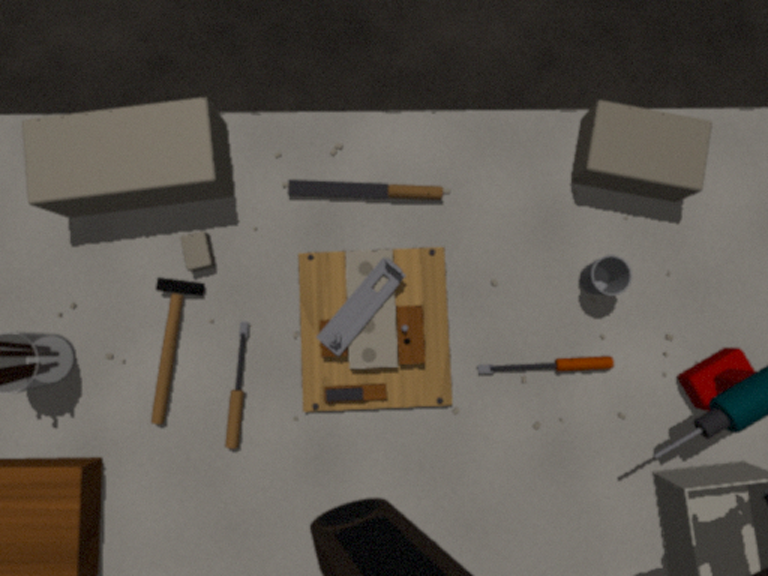

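View pics/scene0.png

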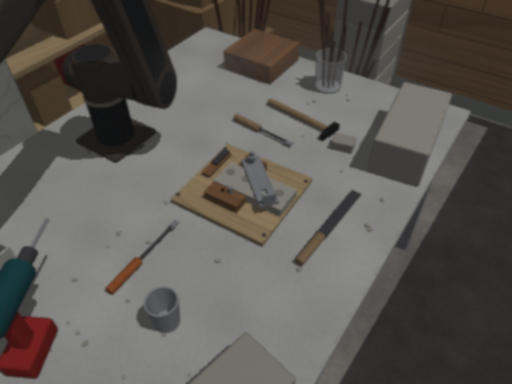

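The top view shows the jig at about (375,330) in 768-px scale, the pivot nut at (337,341), the tab at (394,268), the stud at (405,328) and the empty hole at (407,341). I'll convert these to world coordinates and then look closer with the wrist camera.

```bash
python3 - <<'E'
from h import *
import pickle
a,b=pickle.load(open('v0.pkl','rb'))
for n,u,v,z in [('nut',337,341,.08),('tab',394,268,.085),('stud',405,328,.07),('hole',407,341,.048),('slot',380,284,.056),('b1',299,255,.018),('b2',444,248,.018),('b3',452,407,.018),('b4',304,411,.018)]:
    print(n,onz(a,u/1.5,v/1.5,z).round(4))
c=a['color'][155:255,190:310,::-1]
i=cv2.resize(c,None,fx=6,fy=6,interpolation=cv2.INTER_CUBIC)
cv2.imwrite('pics/topc.png',cv2.convertScaleAbs(i,alpha=1.4))
w=snap('wrist','w0.png');print(w['f'],w['cx'],w['cy'],w['T_tool_cam'])
E
```

```text
nut [0.4812 0.0867 0.08  ]
tab [ 0.6147 -0.0199  0.085 ]
stud [ 0.5036 -0.0392  0.07  ]
hole [ 0.4789 -0.0434  0.048 ]
slot [0.5874 0.0067 0.056 ]
b1 [0.6497 0.1667 0.018 ]
b2 [ 0.6605 -0.1204  0.018 ]
b3 [ 0.3505 -0.1295  0.018 ]
b4 [0.3463 0.1562 0.018 ]
297.3186396354542 256.60625259291766 196.28066495879898 [[-4.60245452e-04  9.50666014e-01  3.10215922e-01  7.93956183e-02]
 [ 9.99999850e-01  3.45446548e-04  4.24997820e-04 -5.14375323e-04]
 [ 2.96867964e-04  3.10216071e-01 -9.50666030e-01 -1.43216024e-01]
 [ 0.00000000e+00  0.00000000e+00  0.00000000e+00  1.00000000e+00]]
```

View pics/topc.png

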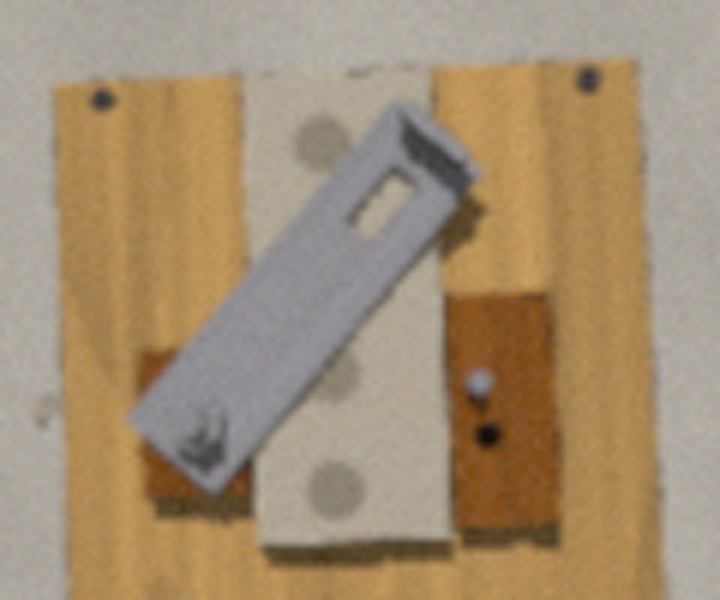

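The stud (top) is at crop px (480,382) on the +x side of the far packer, with the empty hole at (487,435). The strap lies at about -39° yaw. I'll hover over the tab with the tool x axis pointing back at the pivot.

Call:
move_arm(
  plan=[22,37.5,-2,0,0,7.4,85,22,37.5,-2,0,0,7.4,85,22,37.5,-2,0,0,7.4,85,22,37.5,-2,0,0,7.4,85,22,37.5,-2,0,0,7.4,85,22,37.5,-2,0,0,7.4,85,22,37.5,-2,0,0,7.4,85,22,37.5,-2,0,0,7.4,85,22,37.5,-2,0,0,7.4,85,22,37.5,-2,0,0,7.4,85,22,37.5,-2,0,0,7.4,85,22,37.5,-2,0,0,7.4,85],
)

```text
time: 1.35
eef_pos: [0.5241, -0.1713, 0.207]
tcp_rot: [0.561, 0.828, -0.0, -0.0]
contact_force: [0.1, -0.2, 0.2]
opening: 0.997
finger_force: 0.0
```

Call:
move_arm(
  plan=[22,37.5,-2,0,0,7.4,85,22,37.5,-2,0,0,7.4,85,22,37.5,-2,0,0,7.4,85,22,37.5,-2,0,0,7.4,85,0,0,0,0,0,0,85,0,0,0,0,0,0,85,0,0,0,0,0,0,85,0,0,0,0,0,0,85],
)

```text
time: 2.15
eef_pos: [0.6112, -0.0243, 0.1993]
tcp_rot: [0.335, 0.942, -0.0, -0.0]
contact_force: [-0.3, -0.4, -0.3]
opening: 0.991
finger_force: 0.0
```

```bash
python3 - <<'E'
from h import *
import pickle
w=snap('wrist','w1.png');pickle.dump(w,open('w1.pkl','wb'))
s=ctrl.get_state();print(s['time'],s['eef_pos'],R.from_quat(s['tcp_rot']).as_matrix().round(4),s['contact_force'],s['opening'])
i=cv2.imread('pics/w1.png');cv2.imwrite('pics/w1b.png',cv2.convertScaleAbs(cv2.resize(i,(768,576),interpolation=cv2.INTER_CUBIC),alpha=1.3))
E
```

```text
2.2 [ 0.61125463 -0.02427678  0.19942387] [[-7.760e-01  6.307e-01  0.000e+00]
 [ 6.307e-01  7.760e-01 -2.000e-04]
 [-1.000e-04 -1.000e-04 -1.000e+00]] [ 0.44048953 -0.09182268 -0.69557064] 0.9943246978611615
```

View pics/w1b.png

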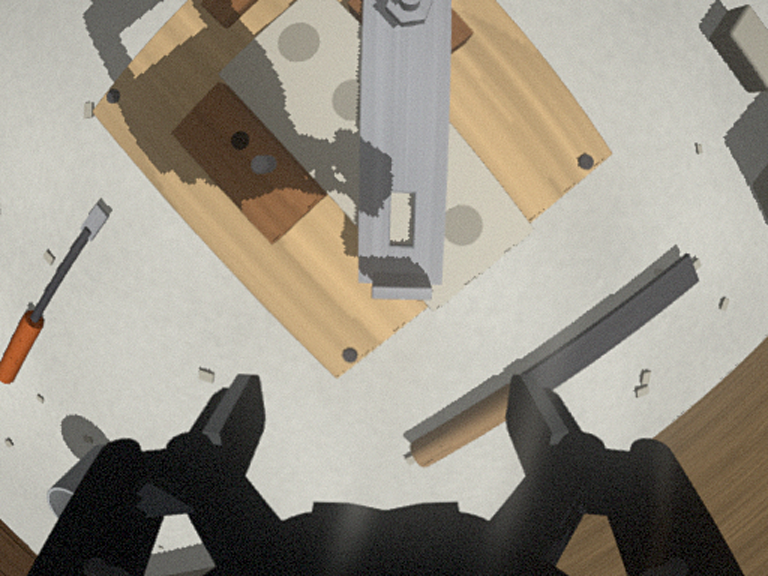

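The wrist view (768 scale) shows the tab top at about (403,294), the slot from (391,191) to (413,246), the nut near (406,8) and the stud at about (263,163). Next I'll measure these, with a zoom on the stud and tab.

```bash
python3 - <<'E'
from h import *
import pickle
w=pickle.load(open('w1.pkl','rb'))
def P(n,u,v,z): p=onz(w,u/1.5,v/1.5,z);print(n,p.round(4));return p
print('nadir',np.array(proj(w,[w['o'][0],w['o'][1],.05]))*1.5)
P('tab L back',372,299,.09);P('tab R back',434,299,.09)
a=[P('slot',*q,.056) for q in[(392,191),(412,191),(391,246),(413,246)]];s=np.mean(a,0);print('slotc',s)
n=P('nut',406,8,.08)
P('nut',406,8,.075)
d=s-n;print('dist',np.hypot(d[0],d[1]),'yaw',np.degrees(np.arctan2(d[1],d[0])))
for z in(.048,.07):P('stud',263,163,z)
P('ehole',240,140,.048)
for q in[(113,96),(350,355),(585,161)]:P('screw',*q,.018)
c=w['color'][:,:,::-1]
x=cv2.convertScaleAbs(cv2.resize(c[80:140,140:220],(800,600),interpolation=cv2.INTER_CUBIC),alpha=1.6)
cv2.imwrite('pics/stud.png',x)
E
```

```text
nadir [385.24113301 154.27400296]
tab L back [ 0.6103 -0.0334  0.09  ]
tab R back [ 0.6337 -0.0046  0.09  ]
slot [0.5704 0.0148 0.056 ]
slot [0.5784 0.0247 0.056 ]
slot [ 0.5981 -0.0085  0.056 ]
slot [0.6072 0.0028 0.056 ]
slotc [0.58853184 0.0084436  0.056     ]
nut [0.4875 0.0921 0.08  ]
nut [0.4864 0.0934 0.075 ]
dist 0.13114920608370356 yaw -39.6427833330641
stud [ 0.5007 -0.0392  0.048 ]
stud [ 0.5043 -0.0343  0.07  ]
ehole [ 0.4778 -0.0409  0.048 ]
screw [ 0.3615 -0.1046  0.018 ]
screw [ 0.6531 -0.0948  0.018 ]
screw [0.6443 0.1464 0.018 ]
```

View pics/stud.png

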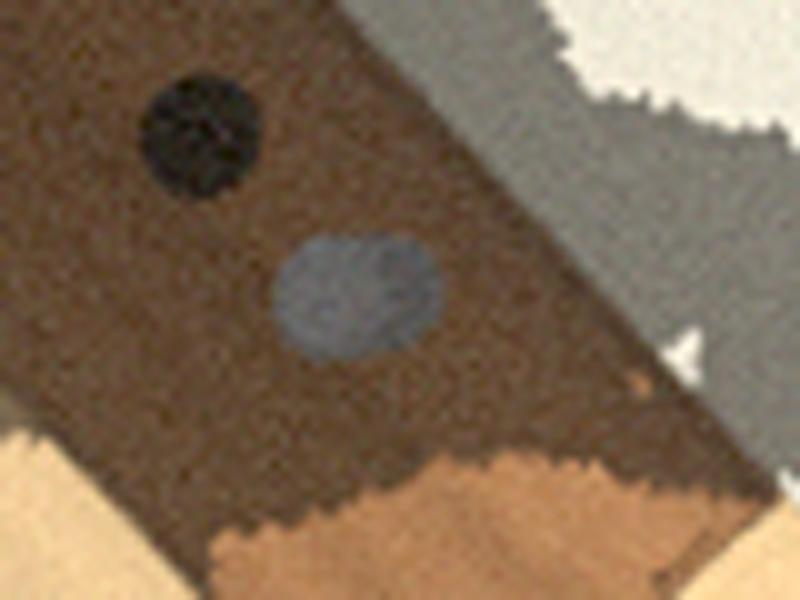

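```bash
python3 - <<'E'
from h import *
import pickle
w=pickle.load(open('w1.pkl','rb'))
t=onz(w,173.35,109.25,.07);b=onz(w,178.05,108.75,.048);e=onz(w,140+20.05-.5,80+13.65-.5,.048)
print(t,b,e)
p=np.array([.484,.0936])
for q in(t,b,e):
    d=q[:2]-p;print(np.hypot(*d),np.degrees(np.arctan2(d[1],d[0])))
E
```

```text
[ 0.50342544 -0.03608799  0.07      ] [ 0.50264721 -0.03713032  0.048     ] [ 0.4772851  -0.04117784  0.048     ]
0.1311347496079217 -81.48122787492397
0.13205353009703957 -81.88215977923467
0.13494501362562325 -92.85223216533964
```

Call:
move_arm(
  plan=[2,2,-30,0,0,0,62,2,2,-30,0,0,0,62,2,2,-30,0,0,0,62,1.5,2,-25,0,0,0,62,0,0,-16,0,0,0,62,0,0,-10,0,0,0,62,0,0,0,0,0,0,62,0,0,0,0,0,0,62],
)

```text
time: 3.0
eef_pos: [0.6199, -0.0155, 0.0595]
tcp_rot: [0.334, 0.943, 0.0, 0.001]
contact_force: [-0.3, 0.4, 0.7]
opening: 0.729
finger_force: 0.0
```

Call:
move_arm(
  plan=[0,0,0,0,0,0,30,0,0,0,0,0,0,30,0,0,0,0,0,0,30,0,0,0,0,0,0,30,0,0,0,0,0,0,30,0,0,0,0,0,0,30,0,0,0,0,0,0,30],
  newtons=60,
)

```text
time: 3.7
eef_pos: [0.6202, -0.0156, 0.0602]
tcp_rot: [0.333, 0.943, -0.0, 0.001]
contact_force: [-1.5, -2.0, 5.6]
opening: 0.41
finger_force: 60.9
```

Call:
move_arm(
  plan=[-0.5,0.4,6.2,-1.16,-1.42,0,30,-0.6,0.5,6.2,-1.16,-1.42,0,30,-0.7,0.6,6.2,-1.16,-1.42,0,30,0,0,0,0,0,0,30],
)

```text
time: 4.1
eef_pos: [0.6181, -0.0135, 0.0785]
tcp_rot: [0.333, 0.942, -0.016, 0.048]
contact_force: [4.0, -3.3, -1.9]
opening: 0.408
finger_force: 60.2
```

Call:
move_arm(
  plan=[-0.8,0.65,6.2,-1.16,-1.42,0,30,-0.9,0.7,6.2,-1.16,-1.42,0,30,-1,0.8,6.2,-1.16,-1.42,0,30,0,0,0,0,0,0,30,0,0,0,0,0,0,30],
)

```text
time: 4.6
eef_pos: [0.6159, -0.0116, 0.0969]
tcp_rot: [0.332, 0.938, -0.032, 0.093]
contact_force: [4.2, -3.1, -0.3]
opening: 0.411
finger_force: 60.3
```

Call:
move_arm(
  plan=[-6.9,-7.7,0,0,0,-3.5,30,-6.9,-7.6,0,0,0,-3.5,30,-7.7,-6.8,0,0,0,-3.5,30,-7.8,-6.7,0,0,0,-3.5,30,-8.5,-5.8,0,0,0,-3.5,30,-8.6,-5.7,0,0,0,-3.5,30,0,0,0,0,0,0,30],
)

```text
time: 5.3
eef_pos: [0.5681, -0.052, 0.0958]
tcp_rot: [0.499, 0.861, -0.048, 0.083]
contact_force: [3.1, -3.5, -0.5]
opening: 0.406
finger_force: 60.2
```

```bash
python3 - <<'E'
from h import *
s=ctrl.get_state();M=R.from_quat(s['tcp_rot']).as_matrix();x=-M[:,0]
print(s['eef_pos'],x,np.degrees(np.arctan2(x[1],x[0])),np.degrees(np.arcsin(x[2])),s['contact_force'],s['wrist_torque'])
d=s['eef_pos'][:2]-[.484,.0936];print(np.hypot(*d),np.degrees(np.arctan2(d[1],d[0])))
snap('wrist','w2.png')
i=cv2.imread('pics/w2.png');cv2.imwrite('pics/w2b.png',cv2.convertScaleAbs(cv2.resize(i,(768,576),interpolation=cv2.INTER_CUBIC),alpha=1.3))
E
```

```text
[ 0.56806417 -0.05204116  0.09578245] [ 0.48866156 -0.85118566  0.19155379] -60.140075751655274 11.04347529249311 [ 3.11681415 -3.53049372 -0.52839377] [-0.19461769 -0.32457826 -0.30578055]
0.16816102661695756 -60.00643047685036
```

Call:
move_arm(
  plan=[-9.4,-4.9,0,0,0,-3.6,30,-9.5,-4.6,0,0,0,-3.6,30,-9.9,-3.6,0,0,0,-3.6,30,-10.1,-3.3,0,0,0,-3.6,30,-10.3,-2.4,0,0,0,-3.6,30,-10.3,-2.0,0,0,0,-3.6,30,0,0,0,0,0,0,30,0,0,0,0,0,0,30],
)

```text
time: 6.15
eef_pos: [0.5087, -0.0721, 0.0954]
tcp_rot: [0.65, 0.754, -0.063, 0.072]
contact_force: [1.1, -3.0, -1.7]
opening: 0.41
finger_force: 60.2
```

```bash
python3 - <<'E'
from h import *
import pickle
s=ctrl.get_state();M=R.from_quat(s['tcp_rot']).as_matrix();x=-M[:,0]
print(s['eef_pos'],np.degrees(np.arctan2(x[1],x[0])),np.degrees(np.arcsin(x[2])),s['contact_force'],s['wrist_torque'])
w=snap('wrist','w3.png');pickle.dump((w,s),open('w3.pkl','wb'))
i=cv2.imread('pics/w3.png')
a=cv2.resize(i[60:220,160:370],None,fx=3.6,fy=3.6,interpolation=cv2.INTER_CUBIC)
cv2.imwrite('pics/w3b.png',cv2.convertScaleAbs(a,alpha=1.4));print(a.shape)
E
```

```text
[ 0.50867253 -0.07206857  0.09535674] -81.50744829018076 10.952531470697776 [ 1.12218344 -3.04755454 -1.71444324] [ 0.03686231 -0.20285049 -0.19711992]
(576, 756, 3)
```

View pics/w3b.png

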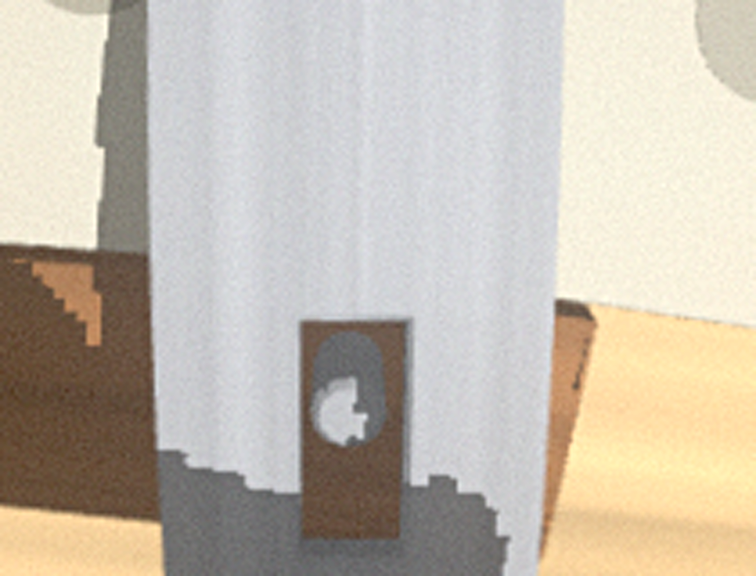

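The slot spans x 301–409 and y 320–538 in this crop. The stud tip at (347,408) shows through it, slightly left of the slot's centre line at 355. I'll work out that lateral offset.

```bash
python3 - <<'E'
from h import *
import pickle
w,s=pickle.load(open('w3.pkl','rb'))
M=R.from_quat(s['tcp_rot']).as_matrix();x=-M[:,0];y=np.array([-x[1],x[0],0]);y/=np.linalg.norm(y);n=np.cross(x,y)
px=lambda a,b:(160+(a+.5)/3.6-.5,60+(b+.5)/3.6-.5)
# top face plane of the strap: through point on axis 157mm from plain end
P0=np.array([.484,.0936,0]);
ph=np.arcsin(x[2]); h=np.array([x[0],x[1],0])/np.cos(ph)
p=P0+h*(-.022)+np.array([0,0,.048]); p=p+x*.157+n*.008
def onpl(a,b):
    d=ray(w,*px(a,b)); return w['o']+d*(n@(p-w['o']))/(n@d)
c=[onpl(*q) for q in[(300,320),(412,320),(302,538),(401,538)]]
print('width',np.linalg.norm(c[0]-c[1]),np.linalg.norm(c[2]-c[3]),'len',np.linalg.norm(c[0]-c[2]))
sc=np.mean(c,0);print('slot c top',sc,'model',p)
L=(c[2]+c[3]-c[0]-c[1]);print('slot yaw',np.degrees(np.arctan2(L[1],L[0])))
t=onz(w,*px(347,408),.07);b=onz(w,*px(349,370),.048);print('tip',t,'base',b)
for q in(t,b):print('stud lateral vs slot centre mm',1e3*y@(q-sc),'along',1e3*h@(q-sc), y)
# lateral of slot at the stud, each edge
for e in c:print(1e3*y@(e-t))
E
```

```text
width 0.015385655713163889 0.014401949616560163 len 0.031883334215939266
slot c top [ 0.503134   -0.03244785  0.08507811] model [ 0.50329011 -0.03558803  0.0856836 ]
slot yaw -82.6237974734957
tip [ 0.50261097 -0.03573504  0.07      ] base [ 0.50327713 -0.03839078  0.048     ]
stud lateral vs slot centre mm -1.0027468950716962 along 3.1739062242471863 [0.98903507 0.14768084 0.        ]
stud lateral vs slot centre mm -0.7360976550918846 along 5.898908188905912 [0.98903507 0.14768084 0.        ]
-6.385065777618214
9.000586509371715
-6.503241037927384
7.898707886460612
```

Call:
move_arm(
  plan=[-1.1,0,0,0,0,-0.4,30,0.15,-1.1,-6.2,1.82,0.26,0,30,0,0,0,0,0,0,30,0.1,-1.0,-4,1.2,0.17,0,30,0,0,0,0,0,0,30],
)

```text
time: 6.7
eef_pos: [0.5075, -0.0744, 0.0847]
tcp_rot: [0.655, 0.753, -0.046, 0.051]
contact_force: [0.9, -0.9, -2.4]
opening: 0.412
finger_force: 60.3
```

Call:
move_arm(
  plan=[0.1,-0.5,-3,0.9,0.13,0,30,0,0,0,0,0,0,30],
)

```text
time: 6.9
eef_pos: [0.5076, -0.0749, 0.0817]
tcp_rot: [0.655, 0.753, -0.041, 0.045]
contact_force: [0.3, -0.0, -2.6]
opening: 0.406
finger_force: 60.3
```

Call:
move_arm(
  plan=[0.1,-0.5,-3,0.9,0.13,0,30,0,0,0,0,0,0,30],
)

```text
time: 7.1
eef_pos: [0.5077, -0.0754, 0.0788]
tcp_rot: [0.655, 0.754, -0.035, 0.039]
contact_force: [1.4, 1.4, -3.1]
opening: 0.409
finger_force: 60.2
```

No contact so far, and the stud is already inside the slot. I'll keep lowering.

Call:
move_arm(
  plan=[0.1,-0.5,-3,0.9,0.13,0,30,0.1,-0.4,-3,0.9,0.13,0,30,0,0,0,0,0,0,30],
)

```text
time: 7.4
eef_pos: [0.5078, -0.0764, 0.0726]
tcp_rot: [0.656, 0.754, -0.025, 0.027]
contact_force: [1.0, 1.8, -3.1]
opening: 0.404
finger_force: 60.2
```

Call:
move_arm(
  plan=[0.1,-0.4,-3,0.9,0.13,0,30,0.1,-0.4,-3,0.9,0.13,0,30,0,0,0,0,0,0,30],
)

```text
time: 7.7
eef_pos: [0.5081, -0.0773, 0.0667]
tcp_rot: [0.656, 0.755, -0.015, 0.015]
contact_force: [-0.9, 2.1, -2.8]
opening: 0.41
finger_force: 60.2
```

Call:
move_arm(
  plan=[0.1,-0.4,-3,0.9,0.13,0,30,0.1,-0.3,-3,0.9,0.13,0,30,0,0,0,0,0,0,30],
)

```text
time: 8.0
eef_pos: [0.5084, -0.0781, 0.0607]
tcp_rot: [0.656, 0.755, -0.004, 0.003]
contact_force: [-0.2, 1.8, -3.5]
opening: 0.407
finger_force: 60.2
```

Call:
move_arm(
  plan=[0,-0.1,-0.6,0.3,0.04,0,30,0,0,0,0,0,0,30],
)

```text
time: 8.2
eef_pos: [0.5086, -0.0782, 0.0606]
tcp_rot: [0.656, 0.755, -0.003, 0.002]
contact_force: [-0.6, 1.1, -3.1]
opening: 0.406
finger_force: 60.2
```

Call:
move_arm(
  plan=[0,0,-0.7,0.1,0,0,30,0,0,0,0,0,0,30],
)

```text
time: 8.4
eef_pos: [0.5088, -0.0782, 0.0603]
tcp_rot: [0.656, 0.755, -0.002, 0.002]
contact_force: [-0.9, 1.2, -2.5]
opening: 0.408
finger_force: 60.3
```

Call:
move_arm(
  plan=[0,0,-0.8,0.1,0,0,30,0,0,0,0,0,0,30,0,0,0,0,0,0,30],
)

```text
time: 8.7
eef_pos: [0.5088, -0.0782, 0.0602]
tcp_rot: [0.656, 0.755, -0.002, 0.001]
contact_force: [-5.1, 2.0, 5.9]
opening: 0.407
finger_force: 61.0
```

Call:
move_arm(
  plan=[0,0,-0.8,0,0,0,30,0,0,0,0,0,0,30,0,0,0,0,0,0,30],
)

```text
time: 9.0
eef_pos: [0.5089, -0.0783, 0.0602]
tcp_rot: [0.656, 0.755, -0.002, 0.001]
contact_force: [-7.0, 2.7, 10.6]
opening: 0.408
finger_force: 61.6
```

It is seated at the same tool height as at the start. I'll release and lift straight up, then look.

Call:
move_arm(
  plan=[0,0,0.5,0,0,0,60,0,0,0,0,0,0,60,0,0,0,0,0,0,60,0,0,0,0,0,0,60,0,0,10,0,0,0,60,0,0,25,0,0,0,60,0,0,35,0,0,0,60,0,0,40,0,0,0,60,0,0,30,0,0,0,60,0,0,0,0,0,0,60,0,0,0,0,0,0,60],
)

```text
time: 10.1
eef_pos: [0.5092, -0.0783, 0.2003]
tcp_rot: [0.656, 0.755, -0.001, 0.002]
contact_force: [0.3, -1.0, -0.4]
opening: 0.704
finger_force: 0.0
```

```bash
python3 - <<'E'
from h import *
import pickle
s=ctrl.get_state();print(s['time'],s['eef_pos'],s['contact_force'])
w=snap('wrist','w4.png');pickle.dump((w,s),open('w4.pkl','wb'))
i=cv2.imread('pics/w4.png')
cv2.imwrite('pics/w4b.png',cv2.convertScaleAbs(cv2.resize(i,(768,576),interpolation=cv2.INTER_CUBIC),alpha=1.3))
E
```

```text
10.1 [ 0.50915689 -0.07827597  0.20025748] [ 0.34958059 -0.961758   -0.35058684]
```

View pics/w4b.png

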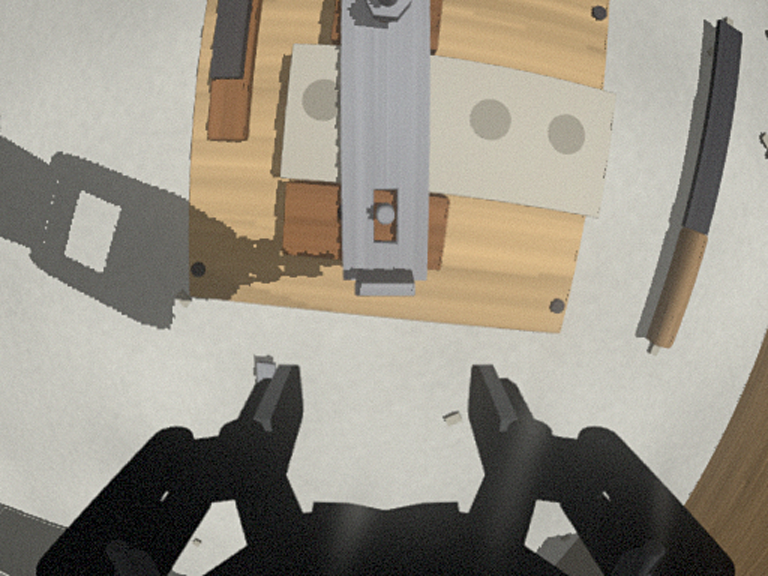

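The strap lies across the slab. The stud at (386,214) stands inside the slot (375–397, 190–243), and the other tools haven't moved. The tool height at release matched the flat starting grip, so I'm handing it in.

```bash
python3 -c "
from plant import order
print(order.sign_off())"
```

```text
the job is handed in; nothing more can be done
None
```

The strap is closed over the slab: its slot is over the stud and it was released lying flat on both packers. The job was handed in at about 10 s with the gripper clear and the other tools left where they were.

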